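Close the culture dish and hold the magnifier boom over it at the 140 mm mark

ROBOT

A 6-joint arm with a two-finger parallel gripper is mounted at the origin on the work surface. World frame = base frame: x ahead of the robot, y to its left, z up, the work surface at z = 0. Lengths are in mm, angles in rad, forces in N, time in s.
With the tool pointing down it reaches from about 300 to 775 mm from the base axis. Payload 14.6 kg.
Tool frame: the origin (TCP) lies at the very end of the fingers, on their centre line; the grasp point (between the pads) lies 19 mm behind it (grip_point_offset is the distance from the TCP to the grasp point, in mm); z points along the fingers, y is the line along which they close (so a half turn about z gives the same grasp; the last joint's range is limited). The gripper opens to 94 mm and grips with 3 to 60 N. Pads are 16 mm wide; open, the fingers measure 119 mm over their backs; the gripper's body (75 mm by 177 mm) begins 78 mm behind the grasp point.
Start: joints at [1.155, 0.3, 1.521, -0, 1.321, -0.067], TCP at [187.971, 516.872, 205.446] pointing down, gripper open.
Joint ranges: [-3.03, 3.03], [-0.79, 2.21], [0.23, 2.52], [-1.04, 4.18], [0, 3.07], [-2.55, 2.55]. Speed limits (rad/s): [2.22, 2.22, 2.57, 3.14, 3.14, 3.14].

INTERFACE

Orientations are given as [roll, pitch, yaw] about the fixed x, y, z axes, in that order (R = Rz(yaw) Ry(pitch) Rx(roll)).
In Python, from cell import read_state, camera, camera_info, sign_off, grip_point_offset gives the robot as it stands.
- The arm moves only by the shell command python3 -m handwheel 'ROWS' [FORCE]. ROWS is text: rows parted by semicolons, each of 5 numbers parted by spaces: the shift along the world's x, y, z in units of 40 mm (1.0 is 40 mm), then the turn about the world's z in units of 5 degrees (1.0 is 5 degrees), then the closure, from 0 (fully open) to 1 (shut). In form: dx dy dz yaw gripper; .... A call has 1 to 12 rows; each row shifts and turns the commanded pose from where the row before left it; what a row does not reach is not made up. A row lasts 1/12 s, in which the tool goes at most 41.7 mm and 7.16 degrees, less where a joint would pass 70% of its speed; a pose out of reach is approached as far as the arm can. A call is refused whole if a number of a shift passes 1 or a number of a turn 1, either way. A call with a gripper value outside its range is refused whole. The fingers move at their own pace and stop on an object; FORCE is the grip in N (left out, the last holds). Time passes only in rows, so rows that do not move let the fingers close. It gives the time, the measured TCP pose, the force, the opening and the grip force at its end, in the units of the state.
- read_state(): the state, without advancing time (a new reading comes with each control period).
- camera(name): name is "scene" or "top"; returns (picture, depth): 420x560x3 uint8, red, green, blue; 420x560 float32, mm along the optical axis (not along the pixel's ray), 0 where there is no reading.
- camera_info(name): a dict with "intrinsics" (3x3 intrinsics, pixels), "world_from_camera" (4x4, takes a point from camera to world coordinates). Camera axes: x right, y down, z forward; pixel columns grow to the right and rows downward; lengths in mm; the calibration is good to about 2 mm. A picture is of the moment at which its call begins. camera_info takes no time and is no camera call.
- sign_off(): hands the job in; it is judged then, once.
The state is a dict: "clock": time; "joints": joint angles; "qd": joint speeds; "effort": joint torques, N m; "eef_pos": TCP position; "eef_rot": TCP orientation; "wrist_force": force on the tool from outside, world axes, zero at the start; "moment": the same for the moment, N m; "finger_gap": finger opening in mm; "finger_force": force on a finger pad.
Only numpy, scipy, OpenCV 4.12 (cv2) and the standard library are available. Lean on these libraries where they do the work, as an engineer would, in place of code of your own. Each camera call takes 0.05 s, during which the arm holds its last target. There are 200 camera calls.

TASK

Put the loose lid on the open culture dish standing in the nest of the colony counter, so that it sits flat and fully down, and let go of it. Then take the black grip of the parked magnifier, squeeze its lock button to free the telescoping boom, and draw the boom out to the 140 mm mark of its scale, which brings the lens over the dish. The boom is sprung and runs back when let go, so finish while still holding the grip squeezed, the boom standing still at 140 mm; leave everything else on the bench where it is.

Things in the scene. Friction and masses are not known exactly. Their poses are not given: they have to be found in the camera images.
- station: colony counter with magnifier stand, fixed. Origin on the bench under the dish nest, z up. White counter box 250 x 220 mm (x, y), deck 55 mm high. On its +y side a stand (plate 170 x 150 mm centred at y = 365 mm, top below 225 mm) carries a level telescoping boom along station y, above x = 0, axis 200 mm above the bench; white outer tube 25 mm square from y = 243 to 511 mm
- nest (a point): centre of the dish nest on the counter's deck, at deck height (55 mm above the bench): a grey ring, 60 mm outside, 53 mm inside, 3 mm high, that locates the dish
- dish_center (a point): the open culture dish in the nest, clear plastic with amber agar, loose: 48 mm outside diameter, 16 mm high; the point is on its axis half-way up (8 mm above its underside)
- lid_center (a point): the only loose lid, clear plastic, lying on the bench open side down: 56 mm outside diameter, 52 mm inside, 12 mm high, top 2 mm thick, about 15 g; the point is on its axis half-way up (6 mm above its lower edge). Seated, its top rests on the dish rim and this point is 4 mm above dish_center (its lower edge 6 mm above the deck)
- grip (a point): centre of the boom's black grip, 200 mm above the bench: 28 mm across (station x), 46 mm along the boom (station y), 32 mm high, free on both sides and above; taken from above with the fingers closing along station x. It moves with the boom; parked it is at station y = 215 mm, with the collar 5 mm beyond its +y end; drawn out 140 mm it is at y = 75 mm
- button_face (a point): middle of the outer face of the lock button, a grey thumb plate 30 mm along the boom and 22 mm high in the +x side of the grip, standing 6 mm proud of it (grip and button together 34 mm across, 29 mm squeezed)
- lock_button (a joint): travel of the lock button into the grip (station -x), 0 out, 0.005 m fully in. Sprung: 2.3 N starts it, about 7 N holds it fully in. While the boom is parked the button must be in by more than 3.5 mm to free the catch; further out the catch is clear. If the boom runs back with the button out, the catch stops it about 18 mm short of home, free to be drawn out again
- boom (a joint): extension of the telescoping boom in m: 0 parked, grows as it is drawn out along station -y, 0.18 at its stop; equals the scale reading at the collar's mouth. Spring return: about 3.2 N pulls it home at 0, 4.3 N at 0.14, plus 0.4 N friction
- collar_mouth (a point): middle of the mouth of the black collar (36 mm square) on the outer tube, where the scale is read: the aluminium inner tube (16 mm square) that comes out here has a short line every 10 mm and a full-width line every 50 mm on its top and +x faces, 0 at the mouth when parked; 140 mm is the short line just before the full-width 150 mm line
- lens (a point): centre of the magnifier lens at the boom's end, in a white ring 82 mm across and 16 mm thick, 75 mm beyond the grip along station -y, 4 mm below the boom axis; at 140 mm it stands over the nest. Parked, it leaves the dish free from above
- jar_a: bystander: glass sample jar with red lid, 75 mm across, 112 mm high; origin centre of its underside
- jar_b: bystander: a second such jar
- dish_stack: bystander: three closed culture dishes in a stack, 56 mm across, 54 mm high; origin centre of the underside
- marker: bystander: marker pen lying on the bench, 132 mm long, 16 mm thick; origin under its middle
- tweezers: bystander: steel tweezers lying flat on the counter deck near its +x edge, 130 mm long, 7 mm high; origin under the middle
- tally: bystander: steel hand tally counter, 44 mm across, 34 mm high; origin centre of its underside
- dropper: bystander: amber dropper bottle, 32 mm across, 95 mm high; origin centre of its underside
There are look-alikes about, which are no part of the job. Leave any purple or turquoise look-alike of the part that bears lid_center alone.

How it is judged:
By the outcome, as a careful person would: the job done as asked, in the order asked, and still so for the second after the job is handed in, while the arm keeps its last pose, push and grip.
It also fails if it takes over 48 s, if anything falls off the work surface, if the arm or the gripper's body presses on something with over 40 N, if the wrist force passes 120 N, or if a joint passes its speed limit or range.

## Working session

There is one attempt and no reset: what is moved stays moved. The work goes in short steps, Python scripts to look and compute and a shell command to move; the robot and the scene stay as the last step left them, time stands still between calls to the robot, and variables do not carry over. Pictures are saved under pics/ and viewed, at most 10 in all, crops included, and the job is handed in when it is done.

```bash
mkdir -p pics; cat > h.py <<'E'
import numpy as np,cv2
from cell import *
def px(name,d,u,v,r=2):
    I=camera_info(name);K=np.array(I["intrinsics"]);T=np.array(I["world_from_camera"])
    w=d[v-r:v+r+1,u-r:u+r+1];z=np.median(w[w>0])
    return (T@np.r_[np.linalg.inv(K)@[u,v,1]*z,1])[:3].round(1)
def plane(name,u,v,h):
    I=camera_info(name);K=np.array(I["intrinsics"]);T=np.array(I["world_from_camera"])
    r=T[:3,:3]@np.linalg.inv(K)@[u,v,1];o=T[:3,3];return (o+r*(h-o[2])/r[2]).round(1)
def proj(name,p):
    I=camera_info(name);K=np.array(I["intrinsics"]);T=np.array(I["world_from_camera"])
    q=K@(np.linalg.inv(T)@np.r_[p,1])[:3];return (q[:2]/q[2]).round(1)
E
python3 - <<'E'
from h import *
for n in("top","scene"):
    p,d=camera(n);np.savez(f"{n}0.npz",p=p,d=d)
    cv2.imwrite(f"pics/{n}0.png",cv2.resize(p[:,:,::-1],(800,600)))
    print(n,np.array(camera_info(n)["world_from_camera"]).round(2).tolist(),np.array(camera_info(n)["intrinsics"]).tolist())
print(read_state(),grip_point_offset)
E
```

```text
top [[0.01, -0.99, 0.13, 381.41], [-1.0, -0.01, -0.0, -46.53], [0.0, -0.13, -0.99, 1191.73], [0.0, 0.0, 0.0, 1.0]] [[392.30134382649777, 0.0, 275.80599813696574], [0.0, 392.30134382649777, 202.9750426561916], [0.0, 0.0, 1.0]]
scene [[0.05, 0.7, -0.71, 1329.13], [1.0, -0.03, 0.03, -66.7], [-0.0, -0.71, -0.7, 958.46], [0.0, 0.0, 0.0, 1.0]] [[443.62985454861257, 0.0, 280.987228245059], [0.0, 443.62985454861257, 215.08071246035252], [0.0, 0.0, 1.0]]
{'clock': 0.1, 'joints': array([ 1.15539011e+00,  3.00412741e-01,  1.52151111e+00,  1.42337021e-06,
        1.32069909e+00, -6.65822120e-02]), 'qd': array([ 6.88613939e-04, -7.72293953e-04, -2.40099919e-03,  1.29539454e-03,
       -7.40121562e-06,  9.66343063e-04]), 'effort': array([ 1.52056520e-03, -5.32648587e+01, -3.53283370e+01,  7.10228272e-02,
        2.34583416e-02, -8.60671867e-05]), 'eef_pos': array([187.88524401, 516.66566381, 204.94793987]), 'eef_rot': array([-3.14056474e+00, -6.99238609e-05,  2.79276826e+00]), 'wrist_force': array([-0.55255375,  0.69590484, -0.27746025]), 'moment': array([-0.03100772,  0.00086592,  0.02432355]), 'finger_force': 0.0, 'finger_gap': 93.84726880993236} 18.8
```

View pics/top0.png

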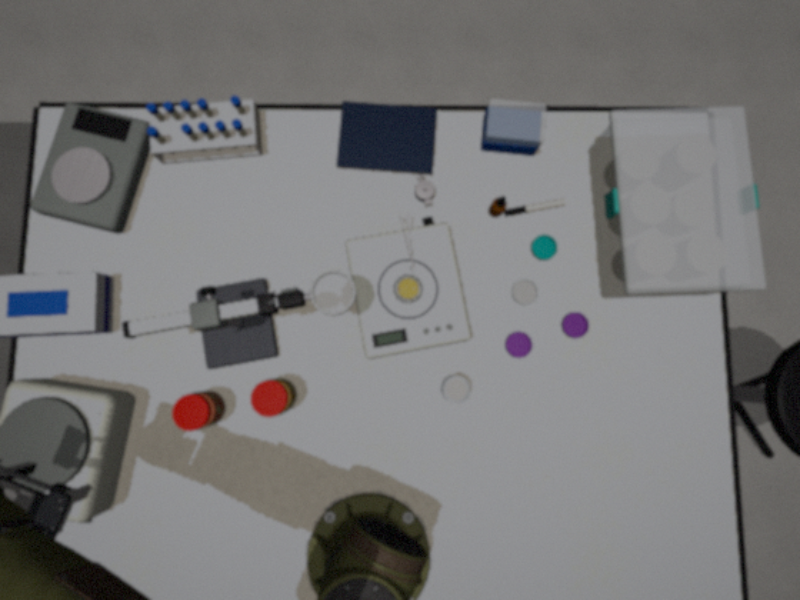

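View pics/scene0.png

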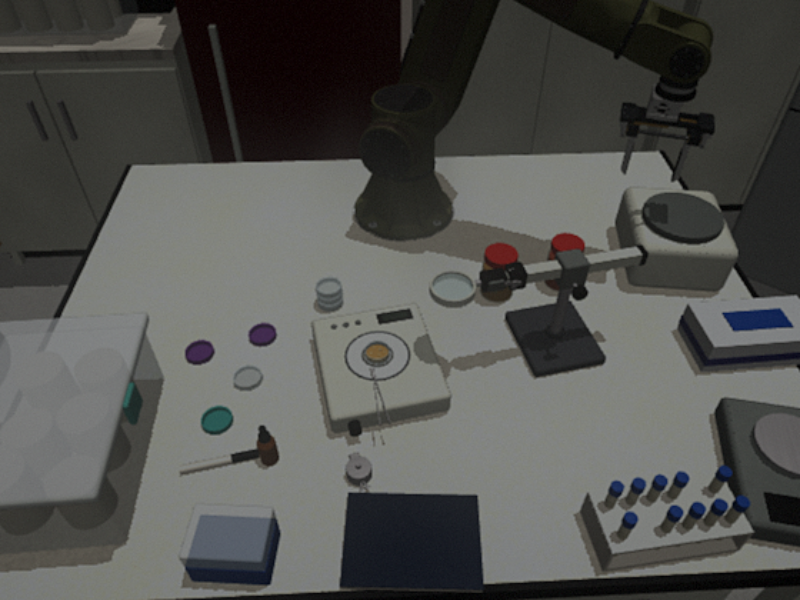

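In the top view (800 px scale) there are four loose lids: clear (524,292), purple (518,344) and (575,325), turquoise (544,247). The closed stack is at (456,388). The clear one fits lid_center. I'll confirm it in an enlarged crop and measure at the same time.

```bash
python3 - <<'E'
from h import *
t=np.load("top0.npz");s=np.load("scene0.npz")
def crop(im,x,y,w,h,k): return cv2.resize(im[y:y+h,x:x+w,::-1],(w*k,h*k),interpolation=cv2.INTER_CUBIC)
a=crop(t['p'],330,165,100,75,4);b=crop(s['p'],130,220,100,75,4)
c=crop(s['p'],330,170,100,75,4);d=crop(t['p'],170,185,100,75,4)
e=np.vstack([np.hstack([a,b]),np.hstack([c,d])]);cv2.imwrite("pics/c1.png",cv2.convertScaleAbs(e,alpha=1.2))
for n,u,v in[("top",367,204),("top",286,202),("scene",173,264),("scene",264,246)]:
    print(n,u,v,px(n,(t if n=="top" else s)['d'],u,v))
E
```

```text
top 367 204 [ 537.5 -326.2   12.5]
top 286 202 [535.4 -79.   61.4]
scene 173 264 [ 544.2 -327.1   11.1]
scene 264 246 [534.1 -76.3  59.9]
```

View pics/c1.png

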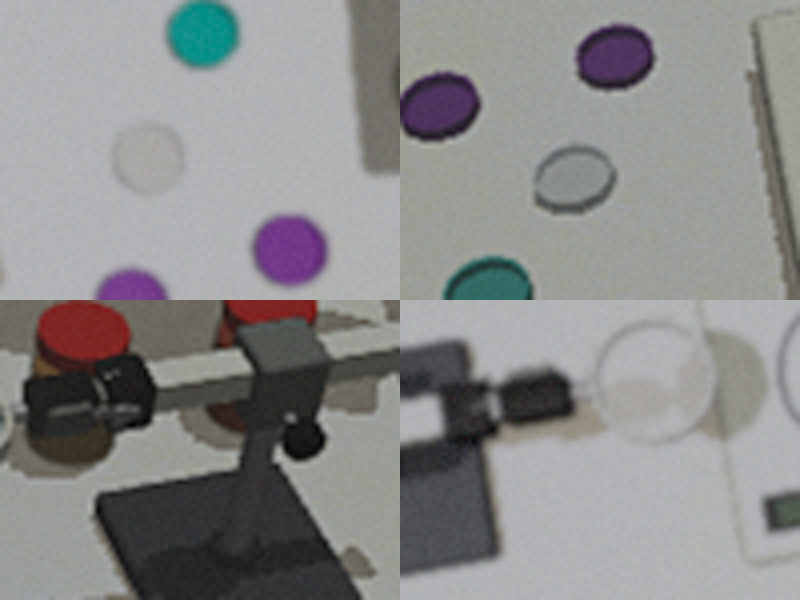

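The only colourless lid is at crop (148,158), i.e. top (367,204.5). The other three are coloured, so this is the target. Grip is at top (204,209), lens (234,205.5).

```bash
python3 - <<'E'
from h import *
t=np.load("top0.npz")['p'].astype(int);s=np.load("scene0.npz");
# amber centroid
for n,im,h in(("top",t,63),("scene",s['p'].astype(int),63)):
    m=(im[:,:,0]-im[:,:,2]>50)&(im[:,:,1]-im[:,:,2]>25);m=m.astype(np.uint8)
    k,l,st,c=cv2.connectedComponentsWithStats(m)
    for i in range(1,k):
        if st[i,4]>60: print(n,st[i],c[i],plane(n,*c[i],h))
print("lid",plane("top",367,204.5,12),plane("scene",173.5,264.5,12))
g=plane("top",204.2,208.8,212);l=plane("top",233.8,205.5,200);e=plane("top",88.9,229.6,212)
print(g,l,e)
v=(e-l)[:2];v/=np.linalg.norm(v);print("yaw deg",np.degrees(np.arctan2(-v[0],v[1])))
# dark collar/grip depth in top & scene
d=np.load("top0.npz")['d'];print([px("top",d,u,209,1) for u in(193,198,201,204,207,210)])
print([px("scene",s['d'],u,v,1) for u,v in((342,190),(348,188),(355,187),(366,185),(380,188),(420,178))])
E
```

```text
top [279 195  13  14 141] [285.29078014 201.43262411] [536.9 -76.9  63. ]
scene [257 242  14   8  87] [263.55172414 245.67816092] [535.6 -77.4  63. ]
lid [ 536.  -326.2   12. ] [ 546.8 -325.3   12. ]
[496.4 130.9 212. ] [506.7  58.  200. ] [442.5 416.6 212. ]
yaw deg 10.150107445361517
[array([495.9, 159.3, 210.5]), array([495.2, 145.4, 217.1]), array([495.3, 138. , 216.7]), array([495.4, 130.5, 216.6]), array([495.5, 123.2, 215.7]), array([495.6, 115.8, 215.3])]
[array([492.6, 126.5, 215.3]), array([484.4, 143.2, 214.1]), array([483.8, 161. , 216.2]), array([227.2, 265.9,  -1.9]), array([486.1, 225.4, 212. ]), array([451.8, 338.2, 211.9])]
```

```bash
python3 -m handwheel '0 0 0.8 0 0;0 0 0.8 0 0;0 0 0.8 0 0;0.37 -0.88 0 -0.5 0;0.37 -0.88 0 -0.5 0;0.37 -0.88 0 -0.5 0;0.37 -0.88 0 -0.5 0;0.37 -0.88 0 -0.5 0;0.37 -0.88 0 -0.5 0;0.37 -0.88 0 -0.5 0;0.37 -0.88 0 -0.5 0;0.37 -0.88 0 -0.5 0' 10
python3 -m handwheel '0.37 -0.88 0 -0.5 0;0.37 -0.88 0 -0.5 0;0.37 -0.88 0 -0.5 0;0.37 -0.88 0 -0.5 0;0.37 -0.88 0 -0.5 0;0.37 -0.88 0 -0.5 0;0.37 -0.88 0 -0.5 0;0.37 -0.88 0 -0.5 0;0.37 -0.88 0 -0.5 0;0.37 -0.88 0 -0.5 0;0.37 -0.88 0 -0.5 0;0.37 -0.88 0 -0.5 0'
```

```text
clock: 1.1
eef_pos: [321.2, 198.3, 301.4]
eef_rot: [3.141, 0.0, 2.398]
wrist_force: [0.7, 1.4, 0.3]
finger_gap: 94.1
finger_force: 0.0
clock: 2.1
eef_pos: [499.0, -224.3, 301.0]
eef_rot: [-3.141, -0.0, 1.874]
wrist_force: [-0.0, 0.3, 0.9]
finger_gap: 94.1
finger_force: 0.0
```

```bash
python3 - <<'E'
from h import *
# refine lid from initial pictures: dish/tube too
t=np.load("top0.npz");s=np.load("scene0.npz")
# station yaw: dark grip/collar & white tube top by depth, top view
d=t['d'];I=camera_info("top");K=np.array(I["intrinsics"]);T=np.array(I["world_from_camera"])
v,u=np.mgrid[0:420,0:560];P=np.stack([(u-K[0,2])/K[0,0]*d,(v-K[1,2])/K[1,1]*d,d,np.ones_like(d)],-1)@T.T
m=(P[...,2]>205)&(P[...,2]<235)&(P[...,0]>420)&(P[...,0]<530)&(P[...,1]>100)&(P[...,1]<420)
q=P[m][:,:2];print(len(q))
f=np.polyfit(q[:,1],q[:,0],1);print("x at y=130",np.polyval(f,130),"yaw",np.degrees(np.arctan(-f[0])))
# deck edges
m=((P[...,2]>50)&(P[...,2]<75)&(P[...,0]>380)&(P[...,0]<700)&(P[...,1]>-240)&(P[...,1]<60)).astype(np.uint8)
c=max(cv2.findContours(m,0,2)[0],key=cv2.contourArea)[:,0,:]
w=np.array([P[b,a,:2] for a,b in c],np.float32);print(cv2.minAreaRect(w))
E
```

```text
1600
x at y=130 497.8206235248626 yaw 11.060824230822654
((537.6190185546875, -75.72410583496094), (248.7870330810547, 219.33233642578125), 10.974906921386719)
```

```bash
python3 -m handwheel '0.26 -0.64 -0.5 -0.32 0;0.26 -0.64 -0.5 -0.32 0;0.26 -0.64 -0.5 -0.32 0;0.26 -0.64 -0.5 -0.32 0;0 0 -0.9 0 0;0 0 -0.9 0 0;0 0 -0.9 0 0;0 0 -0.9 0 0;0 0 -0.8 0 0;0 0 -0.6 0 0;0 0 0 0 0'
python3 - <<'E'
from h import *
for n in("top","scene"):
    p,d=camera(n);np.savez(f"{n}1.npz",p=p,d=d)
def crop(im,x,y,w,h,k): return cv2.resize(im[y:y+h,x:x+w,::-1],(w*k,h*k),interpolation=cv2.INTER_CUBIC)
t=np.load("top1.npz")['p'];s=np.load("scene1.npz")['p']
cv2.imwrite("pics/c2.png",np.hstack([crop(t,330,165,80,80,5),crop(s,135,225,80,80,5)]))
print(read_state()["eef_pos"])
E
```

```text
clock: 3.02
eef_pos: [537.9, -323.1, 15.8]
eef_rot: [-3.135, -0.006, 1.765]
wrist_force: [-1.4, 0.8, -0.1]
finger_gap: 93.9
finger_force: 0.0
[ 540.32035982 -324.64731014   21.57357796]
```

View pics/c2.png

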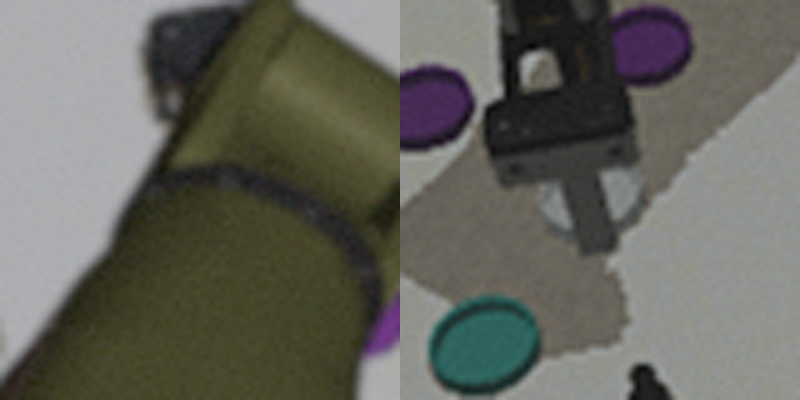

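The lid (scene crop ~(590,200)) sits between the open fingers, with nothing else near them. I'll lower, squeeze lightly to centre it, then regrasp at 90° so both axes are centred.

```bash
python3 -m handwheel '0 0 -0.2 0 0;0 0 -0.2 0 0;0 0 0 0 0.3;0 0 0 0 0.6;0 0 0 0 0.6;0 0 0 0 0.6;0 0 0 0 0.6;0 0 0 0 0.6;0 0 0 0 0.6' 5
```

```text
clock: 3.87
eef_pos: [540.5, -324.8, 5.7]
eef_rot: [3.141, 0.0, 1.765]
wrist_force: [0.3, -0.3, 0.6]
finger_gap: 56.5
finger_force: 5.0
```

```bash
python3 -m handwheel '0 0 0 0 0.25;0 0 0 0 0.25;0 0 0 0 0.25;0 0 0 -1 0.25;0 0 0 -1 0.25;0 0 0 -1 0.25;0 0 0 -1 0.25;0 0 0 -1 0.25;0 0 0 -1 0.25;0 0 0 -1 0.25;0 0 0 -1 0.25;0 0 0 -1 0.25' 5
python3 -m handwheel '0 0 0 -1 0.25;0 0 0 -1 0.25;0 0 0 -1 0.25;0 0 0 -1 0.25;0 0 0 -1 0.25;0 0 0 -1 0.25;0 0 0 -1 0.25;0 0 0 -1 0.25;0 0 0 -1 0.25;0 0 0 0 0.6;0 0 0 0 0.6;0 0 0 0 0.6'
python3 -m handwheel '0 0 0 0 0.6;0 0 0 0 0.6;0 0 0 0 0.6;0 0 0 0 0.6' 6
```

```text
clock: 4.87
eef_pos: [540.3, -324.7, 5.4]
eef_rot: [-3.142, 0.0, 0.975]
wrist_force: [0.1, -0.6, 1.0]
finger_gap: 70.2
finger_force: 0.0
clock: 5.87
eef_pos: [540.4, -324.7, 5.4]
eef_rot: [-3.142, 0.0, 0.197]
wrist_force: [0.4, 0.7, -0.6]
finger_gap: 55.6
finger_force: 5.0
clock: 6.2
eef_pos: [540.4, -324.7, 5.4]
eef_rot: [-3.142, -0.0, 0.195]
wrist_force: [-0.3, -0.1, -0.1]
finger_gap: 55.8
finger_force: 6.0
```

```bash
python3 -m handwheel '0 0 0.5 0 0.6;0 0 0.9 0 0.6;0 0 0.9 0 0.6;0 0.34 0 1 0.6;0 0.34 0 1 0.6;0 0.34 0 1 0.6;0 0.34 0 1 0.6;0 0.34 0 1 0.6;0 0.34 0 1 0.6;0 0.34 0 1 0.6;0 0.34 0 1 0.6;0 0.34 0 1 0.6'
python3 -m handwheel '-0.01 0.34 0 1 0.6;-0.01 0.34 0 1 0.6;-0.01 0.34 0 1 0.6;-0.01 0.34 0 1 0.6;-0.01 0.34 0 1 0.6;-0.01 0.34 0 1 0.6;-0.01 0.34 0 1 0.6;-0.01 0.34 0 1 0.6;-0.01 0.34 0 1 0.6;0 0 0 0 0.6;0 0 0 0 0.6'
python3 - <<'E'
from h import *
print(read_state()["eef_pos"],read_state()["finger_gap"])
for n in("top","scene"):
    p,d=camera(n);np.savez(f"{n}2.npz",p=p,d=d)
def crop(im,x,y,w,h,k): return cv2.resize(im[y:y+h,x:x+w,::-1],(w*k,h*k),interpolation=cv2.INTER_CUBIC)
t=np.load("top2.npz")['p'];s=np.load("scene2.npz")['p'];o=np.load("scene0.npz")['p']
cv2.imwrite("pics/c3.png",np.hstack([crop(o,230,210,66,80,6),crop(s,230,210,66,80,6)]))
E
```

```text
clock: 7.2
eef_pos: [540.3, -201.7, 97.5]
eef_rot: [3.142, -0.0, 0.984]
wrist_force: [0.9, -0.6, 0.4]
finger_gap: 55.5
finger_force: 6.0
clock: 8.12
eef_pos: [536.8, -79.8, 97.5]
eef_rot: [3.141, 0.0, 1.764]
wrist_force: [-0.6, -0.8, 0.4]
finger_gap: 55.3
finger_force: 6.0
[536.82607875 -79.76601558  97.54636882] 55.32232270802383
```

View pics/c3.png

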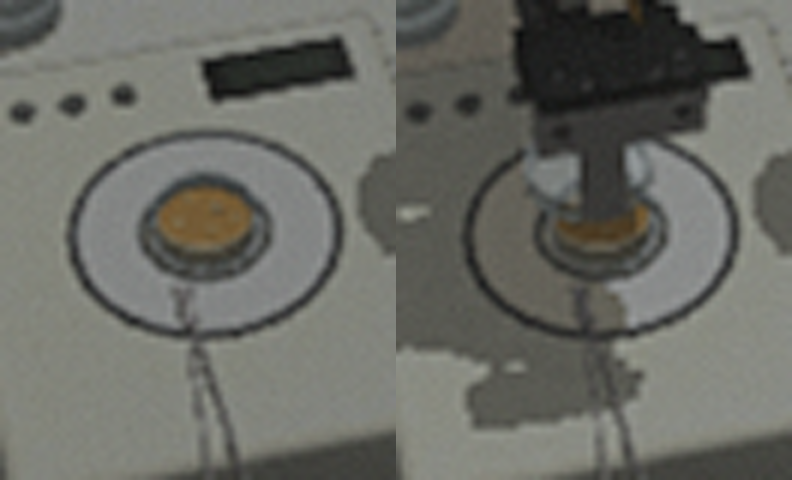

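Left: dish at scene crop (205,219), rim 155–255. Right: held lid spans 525–652, centre 588 (i.e. 192 in its half), slightly to the −y side. The tweezer tips reach to about (180,290), close to the ring.

```bash
python3 - <<'E'
from h import *
print("expected lid px",proj("scene",[536.8,-79.8,104]),"seen u",230+192.5/6)
for h in(60,63,66): print(h,plane("scene",230+205/6,210+219/6,h))
print("rim top",proj("scene",[536.5,-76.8,71]),"nest ring",proj("scene",[537,-76.5,58]))
o=np.load("scene0.npz")['d'];t=np.load("top0.npz")['d']
print(o[240:252,264].round(),[px("scene",o,264,v,0)[[0,2]] for v in range(238,258,2)])
print(px("top",t,285,201,1))
E
```

```text
expected lid px [262.2 235.7] seen u 262.0833333333333
60 [536.  -75.9  60. ]
63 [538.6 -75.9  63. ]
66 [541.3 -75.8  66. ]
rim top [263.7 243.9] nest ring [264.  247.3]
[1205. 1210. 1205. 1205. 1199. 1199. 1197. 1191. 1191. 1190. 1186. 1163.] [array([504.3,  59.3]), array([516.6,  64.7]), array([520.5,  60.9]), array([528.6,  61.9]), array([533.7,  59.5]), array([541.3,  60. ]), array([548. ,  59.5]), array([561.3,  66.9]), array([558.5,  55.4]), array([567.4,  57.8])]
[538.3 -76.1  61.8]
```

```bash
python3 -m handwheel '0 0.085 -0.2 0 0.6;0 0 -0.2 0 0.6;0 0 -0.05 0 0.6;0 0 0 0 0.6'; python3 -m handwheel '0 0 -0.05 0 0.6;0 0 -0.05 0 0.6;0 0 -0.05 0 0.6;0 0 0 0 0.6;0 0 0 0 0.6'
```

```text
clock: 8.55
eef_pos: [536.2, -76.6, 78.2]
eef_rot: [-3.14, -0.001, 1.764]
wrist_force: [0.4, 0.2, -0.0]
finger_gap: 55.4
finger_force: 6.0
clock: 8.97
eef_pos: [536.8, -76.5, 73.4]
eef_rot: [-3.142, 0.0, 1.765]
wrist_force: [-0.5, 0.0, 0.1]
finger_gap: 55.6
finger_force: 6.0
```

```bash
python3 -m handwheel '0 0 -0.05 0 0.6;0 0 -0.05 0 0.6;0 0 -0.04 0 0.6;0 0 0 0 0.6;0 0 0 0 0.6'; python3 -m handwheel '0 0 -0.03 0 0.6;0 0 -0.03 0 0.6;0 0 0 0 0.6'
```

```text
clock: 9.38
eef_pos: [536.7, -76.5, 67.7]
eef_rot: [-3.141, -0.0, 1.765]
wrist_force: [-0.7, 0.1, 0.2]
finger_gap: 55.3
finger_force: 6.0
clock: 9.63
eef_pos: [536.9, -76.6, 65.7]
eef_rot: [3.141, 0.0, 1.765]
wrist_force: [-1.6, -0.7, 3.2]
finger_gap: 55.9
finger_force: 6.0
```

```bash
python3 -m handwheel '0 0 0.02 0 0.3;0 0 0 0 0.25;0 0 0 0 0.25;0 0 0 0 0.25;0 0 0.2 0 0.25;0 0 0.5 0 0.25;0 0 0.9 0 0.25;0 0 0.9 0 0.25;0 0 0.9 0 0.25;0 0 0.9 0 0.25;0 0 0.9 0 0.25;0 0 0.6 0 0.2'
python3 - <<'E'
from h import *
print(read_state()["eef_pos"],read_state()["finger_gap"])
for n in("top","scene"):
    p,d=camera(n);np.savez(f"{n}3.npz",p=p,d=d)
def crop(im,x,y,w,h,k): return cv2.resize(im[y:y+h,x:x+w,::-1],(w*k,h*k),interpolation=cv2.INTER_CUBIC)
s=np.load("scene3.npz");t=np.load("top3.npz")
cv2.imwrite("pics/c4.png",np.hstack([crop(s['p'],230,210,66,80,6),crop(t['p'],250,165,66,80,6)]))
print([px("scene",s['d'],264,v,0) for v in range(234,256,3)])
E
```

```text
clock: 10.63
eef_pos: [536.8, -76.5, 302.7]
eef_rot: [3.138, 0.002, 1.765]
wrist_force: [0.4, -0.2, -0.2]
finger_gap: 73.8
finger_force: 0.0
[536.81519019 -76.5187371  302.71286226] 73.77665980378286
[array([484.5, -75.4,  54.1]), array([514.6, -75.5,  74.5]), array([523.7, -75.7,  72.5]), array([533.9, -75.9,  71.7]), array([544.7, -76.2,  71.9]), array([556.3, -76.4,  73.2]), array([566.7, -76.6,  73.1]), array([562.9, -77. ,  56.5])]
```

View pics/c4.png

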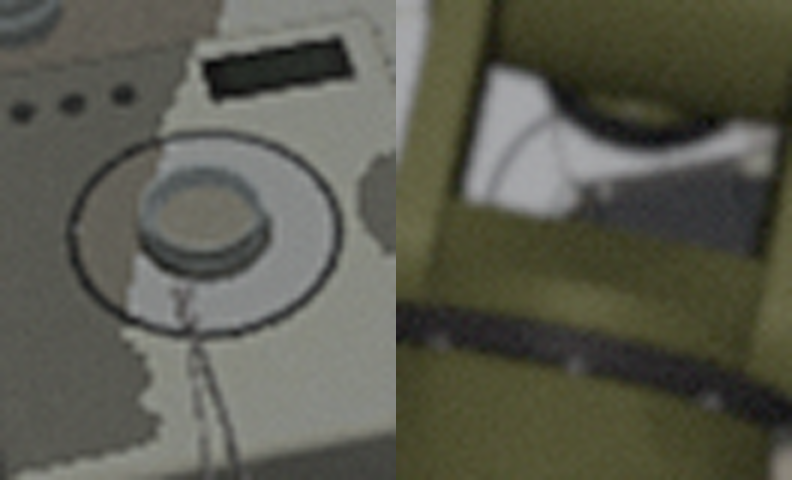

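The lid lies flat: its top is at z≈73 over its whole width (scene crop (205,215)), as expected when seated, and the tweezers are undisturbed. Now the grip.

```bash
python3 -m handwheel '-0.164 0.88 0 0 0;-0.164 0.88 0 0 0;-0.164 0.88 0 0 0;-0.164 0.88 0 0 0;-0.164 0.88 0 0 0;-0.164 0.88 0 0 0;0 0 -0.6 0 0;0 0 -0.4 0 0;0 0 0 0 0;0 0 0 0 0'
python3 - <<'E'
from h import *
print(read_state()["eef_pos"],read_state()["finger_gap"])
p,d=camera("scene")
def crop(im,x,y,w,h,k): return cv2.resize(im[y:y+h,x:x+w,::-1],(w*k,h*k),interpolation=cv2.INTER_CUBIC)
cv2.imwrite("pics/c5.png",crop(p,290,140,130,90,6))
E
```

```text
clock: 11.57
eef_pos: [497.0, 134.6, 257.9]
eef_rot: [-3.14, 0.0, 1.765]
wrist_force: [-0.7, -0.5, -0.2]
finger_gap: 94.3
finger_force: 0.0
[497.0494177  134.5831137  257.92231074] 94.2826155865771
```

View pics/c5.png

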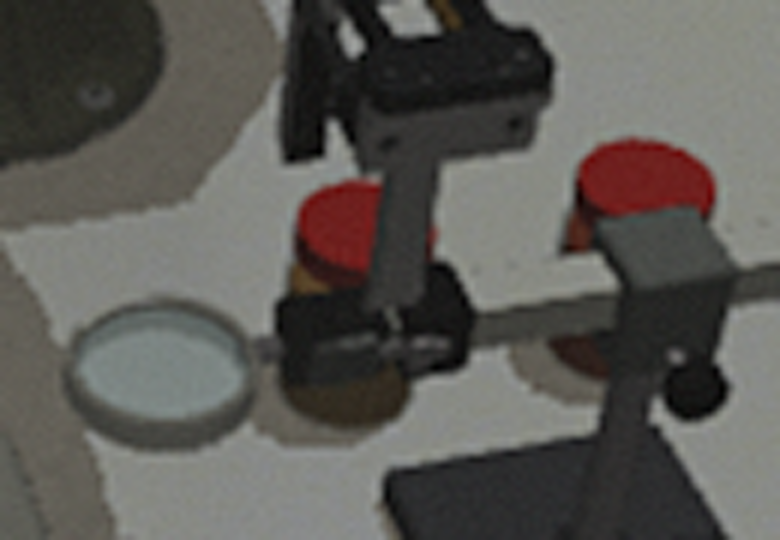

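```bash
python3 - <<'E'
from h import *
a=np.radians(11);X=np.array([np.cos(a),np.sin(a),0]);Y=np.array([-np.sin(a),np.cos(a),0]);N=np.array([537,-76.4,0])
f=lambda x,y,z:((proj("scene",N+x*X+y*Y+[0,0,z])-[290,140])*6).round()
print("face",f(20,215,200),"ends top",f(14,192,216),f(14,238,216),"collar",f(18,243,218),f(18,271,218),"lens",f(0,140,204),"tip",(proj("scene",np.array([497,134.6,258])+50*X)-[290,140])*6)
print(N+215*Y+.5*X)
E
```

```text
face [345. 362.] ends top [292. 334.] [396. 316.] collar [411. 317.] [474. 306.] lens [160. 353.] tip [385.8 306.6]
[496.46687959 134.74524894   0.        ]
```

The projections match the picture: button plate ≈(348,360), collar right edge ≈472, lens (160,357). Descending and squeezing.

```bash
python3 -m handwheel '0 0 -0.7 0 0;0 0 -0.6 0 0;0 0 -0.4 0 0;0 0 -0.2 0 0.3;0 0 0 0 0.5;0 0 0 0 0.75;0 0 0 0 0.8;0 0 0 0 0.8;0 0 0 0 0.8;0 0 0 0 0.8;0 0 0 0 0.8;0 0 0 0 0.8' 20
```

```text
clock: 12.62
eef_pos: [497.5, 134.7, 182.4]
eef_rot: [3.141, -0.0, 1.765]
wrist_force: [2.2, 0.6, -0.0]
finger_gap: 37.4
finger_force: 1.3
```

```bash
python3 -m handwheel '0 0 0 0 0.9;0 0 0 0 0.9;0 0 0 0 0.9;0 0 0 0 0.9' 20
```

```text
clock: 12.95
eef_pos: [496.9, 134.6, 182.4]
eef_rot: [-3.14, 0.0, 1.765]
wrist_force: [-5.5, -1.0, 4.0]
finger_gap: 28.6
finger_force: 20.0
```

```bash
python3 -m handwheel '0.024 -0.123 0 0 0.9;0.048 -0.245 0 0 0.9;0.048 -0.245 0 0 0.9;0.072 -0.368 0 0 0.9;0 0 0 0 0.9' 25
```

```text
clock: 13.37
eef_pos: [504.7, 94.2, 182.3]
eef_rot: [-3.14, -0.0, 1.764]
wrist_force: [-6.6, 1.0, 4.3]
finger_gap: 28.9
finger_force: 25.0
```

```bash
python3 -m handwheel '0.095 -0.491 0 0 0.9;0.095 -0.491 0 0 0.9;0.095 -0.491 0 0 0.9;0.095 -0.491 0 0 0.9;0.07 -0.36 0 0 0.9;0 0 0 0 0.9;0 0 0 0 0.9'
python3 - <<'E'
from h import *
print(read_state()["eef_pos"],read_state()["finger_gap"],read_state()["wrist_force"])
p,d=camera("scene");np.savez("scene5.npz",p=p,d=d)
t,d2=camera("top");np.savez("top5.npz",p=t,d=d2)
def crop(im,x,y,w,h,k): return cv2.resize(im[y:y+h,x:x+w,::-1],(w*k,h*k),interpolation=cv2.INTER_CUBIC)
cv2.imwrite("pics/c6.png",np.vstack([crop(p,240,160,132,55,6),crop(p,305,175,66,22,12)]))
E
```

```text
clock: 13.95
eef_pos: [522.6, 2.0, 182.4]
eef_rot: [-3.14, -0.001, 1.764]
wrist_force: [-7.2, 2.8, 4.5]
finger_gap: 28.3
finger_force: 25.0
[522.57280606   1.9918134  182.35053019] 28.281236802912616 [-7.23754354  2.76020357  4.4848474 ]
```

View pics/c6.png

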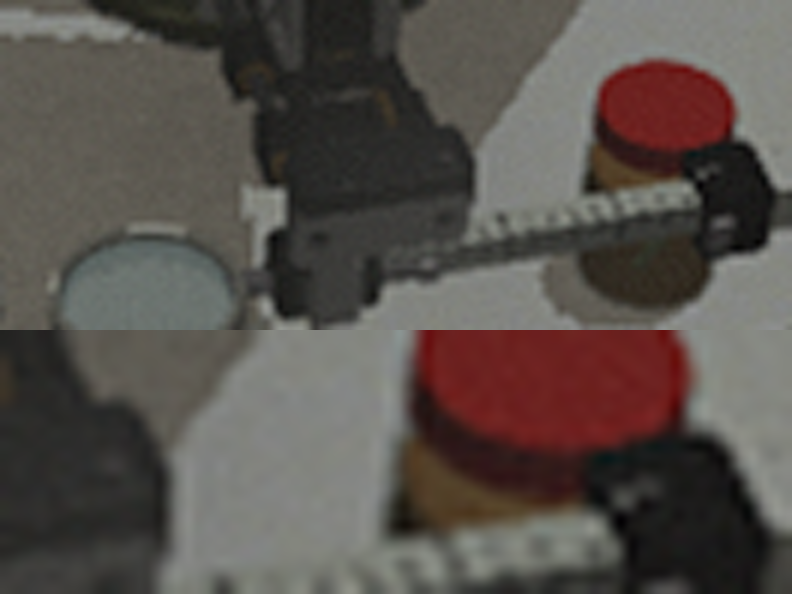

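The boom has come out with the grip: the lens is at scene crop (150,290) and the scale is visible between the grip and the collar mouth at (700,200). Tool travel is 135.1 mm so far, so 5 mm remain. I'll then read the scale from averaged frames.

```bash
python3 -m handwheel '0.012 -0.06 0 0 0.9;0.012 -0.06 0 0 0.9;0 0 0 0 0.9;0 0 0 0 0.9;0 0 0 0 0.9'
python3 - <<'E'
from h import *
s=read_state();print(s["eef_pos"],s["finger_gap"],s["wrist_force"])
d=s["eef_pos"][:2]-[497.0,134.6];print("travel",d@[.191,-.982])
p=np.mean([camera("scene")[0].astype(float) for _ in range(16)],0);np.save("avg.npy",p)
c=cv2.resize(p[180:208,300:366,::-1],(792,336),interpolation=cv2.INTER_CUBIC);c=np.clip((c-30)*1.7,0,255)
cv2.imwrite("pics/c7.png",c.astype(np.uint8))
# rectified scale: sample top face of inner tube along boom
a=np.radians(11);X=np.array([np.cos(a),np.sin(a),0]);Y=np.array([-np.sin(a),np.cos(a),0]);N=np.array([537,-76.4,0])
ys=np.arange(100,262,.5);g=p.mean(2).astype(np.float32)
for nm,pt in(("top",lambda y:N+5*X+y*Y+[0,0,208]),("top2",lambda y:N+0*X+y*Y+[0,0,208]),("side",lambda y:N+8*X+y*Y+[0,0,204])):
    uv=np.array([proj("scene",pt(y)) for y in ys],np.float32)
    v=cv2.remap(g,uv[:,:1],uv[:,1:],1)[:,0]
    m=[(float(ys[i]),int(v[i])) for i in range(3,len(v)-3) if v[i]==v[i-3:i+4].min() and v[i]<v[max(0,i-8):i+9].max()-8]
    print(nm,m,v[::20].astype(int))
E
```

```text
clock: 14.47
eef_pos: [523.3, -2.0, 182.4]
eef_rot: [-3.14, -0.001, 1.765]
wrist_force: [-8.0, 2.4, 5.5]
finger_gap: 28.5
finger_force: 25.0
[523.33947709  -2.02560252 182.3635459 ] 28.525743428462143 [-8.01718053  2.41471048  5.50730857]
travel 139.19718179713405
top [(113.0, 62), (118.0, 62), (129.0, 65), (144.5, 112), (154.5, 92), (162.5, 93), (173.0, 97), (191.5, 92), (204.5, 93), (213.0, 89), (223.5, 90), (233.0, 94), (245.0, 18)] [ 63  70  66  66 126 116 113 108 122 110 122 113 105 110 113  26  26]
top2 [(132.5, 59), (143.0, 106), (153.5, 93), (162.5, 107), (172.0, 114), (183.0, 112), (193.5, 105), (204.0, 94), (212.0, 99), (223.0, 102), (233.5, 105), (245.5, 18)] [ 59  59  61  63 120 114 118 122 124 126 117 119 127 116 119  25  26]
side [(112.0, 66), (125.0, 54), (154.0, 53), (172.5, 49), (185.5, 43), (201.5, 39), (215.0, 42), (233.5, 39), (244.5, 20)] [63 71 73 69 56 63 64 55 64 55 50 59 57 48 58 22 24]
```

View pics/c7.png

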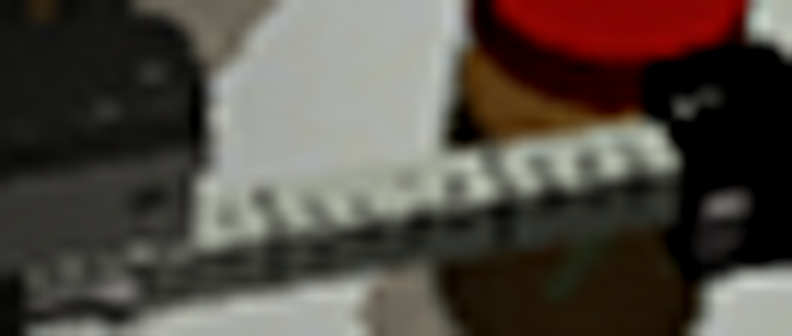

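The averaged scale shows full-width lines at crop x≈268 (50) and x≈495 (100), with the mouth at x≈675. The fitted line positions give about 140 mm, against 139.2 by tool travel. I'll nudge 0.5 mm and check that it stands still.

```bash
python3 -m handwheel '0.002 -0.012 0 0 0.9;0 0 0 0 0.9;0 0 0 0 0.9;0 0 0 0 0.9;0 0 0 0 0.9;0 0 0 0 0.9;0 0 0 0 0.9;0 0 0 0 0.9;0 0 0 0 0.9;0 0 0 0 0.9;0 0 0 0 0.9;0 0 0 0 0.9'
python3 - <<'E'
from h import *
E=[];ps=[]
for _ in range(16): ps.append(camera("scene")[0].astype(float));E.append(read_state()["eef_pos"])
p=np.mean(ps,0);d=np.mean(E,0)[:2]-[497.0,134.6];print("travel",d@[.191,-.982],read_state()["finger_gap"])
a=np.radians(11);X=np.array([np.cos(a),np.sin(a),0]);Y=np.array([-np.sin(a),np.cos(a),0]);N=np.array([537,-76.4,0])
ys=np.arange(135,241,.5);q=np.load("avg.npy")
def prof(im): 
    uv=np.array([proj("scene",N+2*X+y*Y+[0,0,208]) for y in ys],np.float32)
    v=cv2.remap(im.mean(2).astype(np.float32),uv[:,:1],uv[:,1:],1)[:,0];return v-cv2.GaussianBlur(v[:,None],(1,41),0)[:,0]
for im in(q,p):
    v=prof(im);r=[(e,-np.interp(243-e+np.arange(40,131,10),ys,v).mean()) for e in np.arange(135,145,.5)]
    print("scale",max(r,key=lambda t:t[1]))
w=cv2.resize(p[130:300,200:420,::-1],(792,612))[:600];cv2.imwrite("pics/c8.png",np.clip(w*1.5,0,255).astype(np.uint8))
E
```

```text
clock: 16.27
eef_pos: [523.4, -2.4, 182.4]
eef_rot: [-3.14, -0.001, 1.765]
wrist_force: [-7.1, 2.4, 3.9]
finger_gap: 29.0
finger_force: 25.0
travel 139.6066410257583 28.67212809126627
scale (np.float64(140.0), np.float64(10.860567474365235))
scale (np.float64(140.0), np.float64(10.712606811523438))
```

View pics/c8.png

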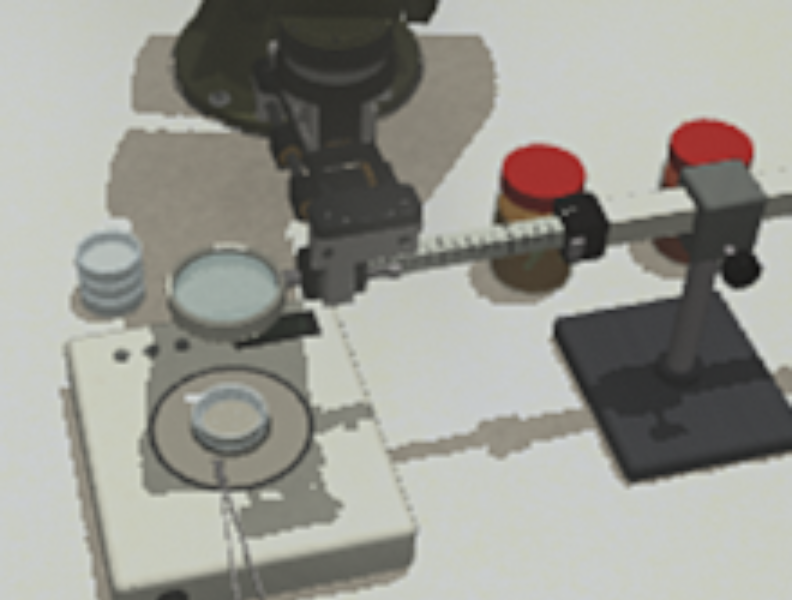

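The lens (228,290) stands over the closed dish (230,415), the lid is level, and the bystanders are in place. Both measures give 140 mm and the boom is standing still.

```bash
python3 -c "from cell import *;print(sign_off())"
```

```text
the job is handed in; nothing more can be done
None
```

The lid is seated flat on the dish, and I handed the job in with the boom standing still at 140 mm (scale reading 140.0 mm, tool travel 139.6 mm), the grip still held squeezed and the bystanders undisturbed, at about 17 s of the 48 s allowed.

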